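Point out the next timing job at the watch bench

TASK

Show the apprentice the next timing job by pointing straight down with the fingertips about 3 cm above each thing, for two full seconds each, in this order: the rectangular watch, then the empty watch stand it goes on (the middle of its seat), then the large start button of the timing machine. Touch none of the things on the bench, press no button, and come down over no other watch or button on the way. Finish while still pointing at the start button, clear above it.

Things in the scene. Friction and masses are not known exactly. Their poses are not given: they have to be found in the camera images.
- watch_rect_top (a point): The rectangular watch: steel case 42 x 28 mm with a dark dial, steel bracelet, on a light grey cushion 72 x 50 mm and 45 mm high, loose, 0.11 to 0.23 kg with its cushion; the top of the watch is 59 mm above the bench. This point is the centre of its glass, on the very top; z up, x along the bracelet.
- watch_large_top (a point): Bystander: the large round watch, steel case 44 mm across, on a light grey cushion 72 x 50 mm and 45 mm high, loose, 0.11 to 0.23 kg with its cushion; the top of the watch is 59 mm above the bench. This point is the centre of its glass, on the very top; z up, x along the bracelet.
- watch_small_top (a point): Bystander: the small round watch, steel case 29 mm across, on a light grey cushion 72 x 50 mm and 45 mm high, loose, 0.11 to 0.23 kg with its cushion; the top of the watch is 59 mm above the bench. This point is the centre of its glass, on the very top; z up, x along the bracelet.
- watch_rect: The rectangular watch with its cushion. The body's origin is the centre of its underside, on the bench.
- watch_large: The large round watch with its cushion. The body's origin is the centre of its underside, on the bench.
- watch_small: The small round watch with its cushion. The body's origin is the centre of its underside, on the bench.
- stand: The empty watch stand, fixed: a black base 110 x 110 x 18 mm, a post, and on it a level black drum (44 mm thick, 84 mm long along the stand's y) between two grey upright jaws 36 mm wide whose tops are 120 mm above the bench; a steel knob sticks out 16 mm beyond the +y jaw. The body's origin is the centre of its underside, on the bench.
- stand_seat (a point): Middle of the stand's seat: the top of the drum, midway between the two jaws (72 mm apart inside), 108 mm above the bench; the jaws rise 12 mm higher than this point.
- tester: The timing machine, fixed: an off-white desk case 170 mm deep (x), 250 mm wide (y), its face sloping up from 40 mm high at the front edge (local -x, towards the robot) to 112 mm at the back, with a blue screen and three plain grey round buttons on the local -y side. The body's origin is the centre of its underside, on the bench.
- start_point (a point): Centre of the top of the start button: the large one, 28 mm across, nearest the front edge; its axis leans 23 degrees from vertical towards the front. This point's own z is the machine's z (upright).
- up_point (a point): Centre of the top of a small button, 14 mm across, the farther one from the front edge; upright axes. Leave it alone.
- down_point (a point): Centre of the top of the other small button, 14 mm across, between the start button and the farther small one; upright axes. Leave it alone.
- start (a joint): Travel of the start button, 0 when up, 0.005 m when fully pressed.
- up (a joint): Travel of the farther small button, 0 when up.
- down (a joint): Travel of the nearer small button, 0 when up.
- loupe: Bystander: black eyeglass loupe, 38 mm across and 30 mm high, standing loose. The body's origin is the centre of its underside, on the bench.
- driver: Bystander: small screwdriver 130 mm long with a bare metal handle, lying loose on the bench along its own x.

How it is judged:
By the outcome, as a careful person would: the job done as asked, in the order asked, and still so for the second after the job is handed in, with the robot touching nothing.
It also fails if it takes over 58 s, if anything falls off the work surface, if the arm or the gripper's body presses on something with over 40 N, if the wrist force passes 120 N, or if a joint passes its speed limit or range.

ROBOT

A 6-joint arm with a two-finger parallel gripper is mounted at the origin on the work surface. World frame = base frame: x ahead of the robot, y to its left, z up, the work surface at z = 0. Lengths are in m, angles in rad, forces in N, time in s.
With the tool pointing down it reaches from about 0.275 to 1 m from the base axis. Payload 8.4 kg.
Tool frame: the origin (TCP) lies at the very end of the fingers, on their centre line; the grasp point (between the pads) lies 19 mm behind it; z points along the fingers, y is the direction in which the jaws open and shut (so a half turn about z gives the same grasp; the last joint's range is limited). The gripper opens to 85 mm and grips with 20 to 120 N. Pads are 22 mm wide; open, the fingers measure 114 mm over their backs; the gripper's body (76 mm by 85 mm) begins 54 mm behind the grasp point. The pads swing forward as they close: fully open they stand 13 mm farther back than shut.
Start: joints at [-1.257, 0.353, 1.633, -0, 1.155, -0.002], TCP at [0.194, -0.594, 0.231] pointing down, gripper open.
Joint ranges: [-2.63, 2.63], [-0.92, 2.1], [0.06, 2.66], [-1.3, 4.44], [0, 2.69], [-3.02, 3.02]. Speed limits (rad/s): [2.22, 2.22, 2.79, 3.14, 3.14, 3.14].

INTERFACE

Orientations are given as a rotation vector (axis times angle).
In Python, from station import r gives the robot as it stands.
- The arm moves only by the tool arm_command, never from a script. Its argument "moves" is a list of rows, each a list of 4 numbers: the shift along the tool's x, y, z in cm, then the turn about the tool's z in rad. In form: [[tx, ty, tz, yaw], ...]. A call has 1 to 12 rows; each row is the pose to reach, as a shift and turn from the pose commanded when the call began, along the tool's axes at that moment; what a row does not reach only later rows make up. A row lasts 1/8 s, in which the tool goes at most 62.5 mm and 10.7 degrees, less where a joint would pass 70% of its speed; a pose out of reach is approached as far as the arm can. A call with a gripper value outside its range is refused whole. "grip" is the finger opening in cm, from 0 to 8.54, set as the call begins (left out, the last holds). The fingers move at their own pace and stop on an object; "newtons" is the grip in N (left out, the last holds). Time passes only in rows, so rows that repeat a pose let the fingers close. It gives the time, the measured TCP pose, the force and the opening at its end, in the units of the state.
- r.get_obs(): the state, without advancing time (a new reading comes with each control period).
- r.grab_frame(name): name is "scene" or "top" or "wrist"; returns the picture (480x640x3 uint8, red, green, blue); there is no depth.
- r.camera_params(name): a dict with "K" (3x3 intrinsics, pixels), "R" (3x3) and "t" (3): a world point X has camera coordinates R X + t. Camera axes: x right, y down, z forward; pixel columns grow to the right and rows downward; lengths in m; the calibration is good to about 2 mm. The wrist camera is an equidistant fisheye: a pixel r from the principal point sees the ray r / f radians off the axis. A picture is of the moment at which its call begins: read the wrist's pose just before it. camera_params takes no time and is no camera call; for the wrist camera it gives the pose at the moment of the call.
- r.sign_off(): hands the job in, once; it reports no verdict.
The state is a dict: "time_s": time; "qpos": joint angles; "qd": joint speeds; "tau": joint torques, N m; "eef_pos": TCP position; "eef_rot": TCP orientation; "contact_force": force on the tool from outside, world axes, zero at the start; "moment": the same for the moment, N m; "finger_gap": finger opening in m.
Only numpy, scipy, OpenCV 4.12 (cv2) and the standard library are available. Lean on these libraries where they do the work, as an engineer would, in place of code of your own. Each camera call takes 0.05 s, during which the arm holds its last target. There are 200 camera calls.

## Working session

There is one attempt and no reset: what is moved stays moved. The work goes in short steps, Python scripts to look and compute and a tool call to move; the robot and the scene stay as the last step left them, time stands still between calls to the robot, and variables do not carry over. Pictures are saved under pics/ and viewed, about 8 in all and at most 12, crops included, and the job is handed in when it is done.

Besides the shell and the picture viewer there is one more tool, called by a JSON object that holds its "api" and its "payload". arm_command: Moves the arm, as the interface text tells. Its arguments: {"type":"object","properties":{"moves":{"type":"array","items":{"type":"array","items":{"type":"number"}}},"grip":{"type":"number"},"newtons":{"type":"number"}},"required":["moves"]}

```bash
mkdir -p pics
python3 - <<'E'
from station import r
import cv2
for n in("scene","top"):
    cv2.imwrite(f"pics/{n}0.png",r.grab_frame(n)[:,:,::-1]); p=r.camera_params(n); print(n,p)
o=r.get_obs();print(o["time_s"],o["eef_pos"],o["eef_rot"],o["finger_gap"])
E
```

```text
scene {'K': array([[506.4117408 ,   0.        , 307.99851785],
       [  0.        , 506.4117408 , 242.42112287],
       [  0.        ,   0.        ,   1.        ]]), 'R': array([[ 0.52186968,  0.85280227, -0.01950196],
       [ 0.52342324, -0.33819197, -0.78208331],
       [-0.67355783,  0.39793779, -0.62286866]]), 't': array([-0.28111386, -0.22790978,  1.56964113])}
top {'K': array([[572.13517145,   0.        , 319.43053508],
       [  0.        , 572.13517145, 241.05065397],
       [  0.        ,   0.        ,   1.        ]]), 'R': array([[-2.67129541e-02, -9.99640957e-01, -2.09155273e-03],
       [-9.97283869e-01,  2.67935145e-02, -6.86075209e-02],
       [ 6.86389280e-02,  2.53162242e-04, -9.97641536e-01]]), 't': array([-0.0295251 ,  0.59296025,  1.10280245])}
0.1 [ 0.19396734 -0.59368242  0.23064643] [-3.10129409e+00 -4.93767702e-01  2.77176895e-04] 0.08496051488680317
```

View pics/scene0.png

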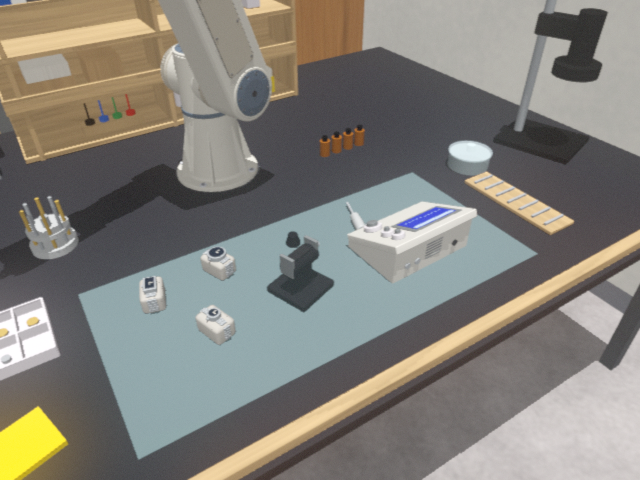

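View pics/top0.png

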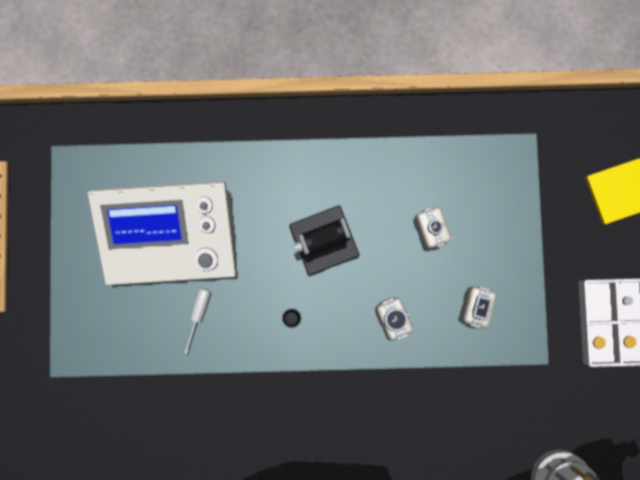

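The top view shows the rectangular watch at about (483,304), the stand at (324,240) and the start button at (205,259). Next I'll enlarge these three.

Run:
```python
import cv2,numpy as np
t=cv2.imread("pics/top0.png");s=cv2.imread("pics/scene0.png")
def c(im,u,v,h=25): return cv2.resize(im[v-h:v+h,u-h:u+h],(260,260),interpolation=cv2.INTER_CUBIC)
m=np.vstack([np.hstack([c(t,483,304),c(t,324,240,40),c(t,205,259)]),np.hstack([c(s,151,290),c(s,300,262,40),c(s,372,228)])])
cv2.imwrite("pics/m.png",m)
```

```text
(no output)
```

View pics/m.png

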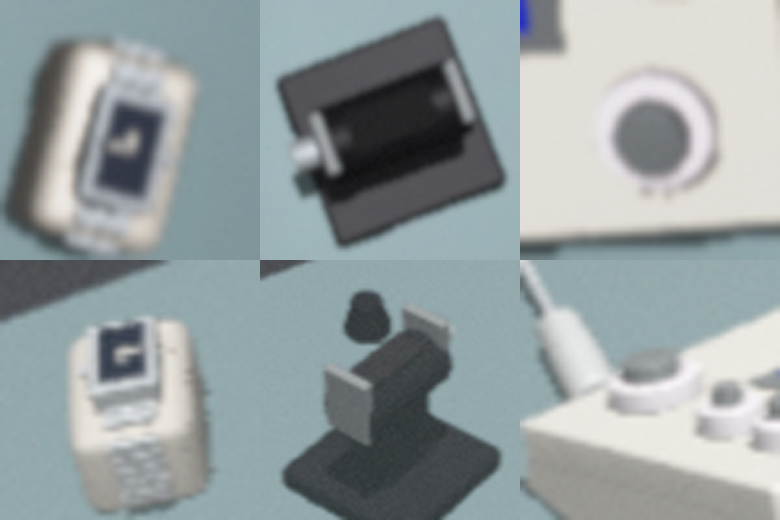

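The crops give these pixel centres:

| Thing | Top view | Scene view |
|---|---|---|
| Rectangular watch glass | (482.8,307.8) | (150,282.3) |
| Stand, midpoint of the jaw tops | (324.3,236.2) | (299.4,248.2) |
| Start button | (205.4,260.5) | (372.2,223.2) |

Next I'll triangulate these.

```bash
cat > h.py <<'E'
from station import r
import numpy as np,cv2
from scipy.spatial.transform import Rotation as Ro
P={n:(lambda p:p["K"]@np.c_[p["R"],p["t"]])(r.camera_params(n)) for n in("top","scene")}
def tri(a,b):
    X=cv2.triangulatePoints(P["top"],P["scene"],np.array(a,float),np.array(b,float))[:,0];return X[:3]/X[3]
def atz(uv,z,n="top"):
    M=P[n];H=np.c_[M[:,0],M[:,1],M[:,2]*z+M[:,3]];q=np.linalg.solve(H,[*uv,1]);return np.r_[q[:2]/q[2],z]
def delta(X):
    o=r.get_obs();return Ro.from_rotvec(o["eef_rot"]).inv().apply(np.array(X)-o["eef_pos"])*100
E
python3 - <<'E'
from h import *
np.set_printoptions(precision=4,suppress=True)
for n,a,b,z in(("rect",(482.8,307.8),(150,282.3),.059),("stand",(324.3,236.2),(299.4,248.2),.12),("start",(205.4,260.5),(372.2,223.2),.065)):
    T=tri(a,b);print(n,T,atz(a,z),atz(b,z,"scene"))
    print(delta(np.r_[atz(a,z)[:2],.2]))
E
```

```text
rect [ 0.4556 -0.3488  0.0548] [ 0.4554 -0.3489  0.059 ] [ 0.4618 -0.3479  0.059 ]
[ 32.4487 -15.1434   3.0842]
stand [ 0.5943 -0.0539  0.1139] [ 0.5936 -0.0544  0.12  ] [ 0.6013 -0.0568  0.12  ]
[ 54.7325 -38.8516   3.1143]
start [0.5582 0.17   0.0677] [0.558 0.17  0.065] [0.5556 0.173  0.065 ]
[ 58.3185 -61.2845   3.1424]
```

{"api": "arm_command", "payload": {"moves": [[3.2,-1.5,0.3,0],[6.5,-3,0.6,0],[9.7,-4.5,0.9,0],[13,-6.1,1.2,0],[16.2,-7.6,1.5,0],[19.5,-9.1,1.8,0],[22.7,-10.6,2.1,0],[26,-12.1,2.4,0],[29.2,-13.6,2.7,0],[32.4,-15.1,3,0],[32.4,-15.1,3,0],[32.4,-15.1,3,0]], "grip": 0}}

```text
time_s: 1.6
eef_pos: [0.4548, -0.35, 0.2011]
eef_rot: [-3.102, -0.495, 0.001]
contact_force: [0.8, 0.6, -0.1]
finger_gap: -0.0001
```

Run:
```python
from h import *
p=r.camera_params("wrist");im=r.grab_frame("wrist")[:,:,::-1]
o=r.get_obs();print(o["time_s"],o["eef_pos"],o["finger_gap"])
def proj(X):
    c=p["R"]@np.array(X)+p["t"];th=np.arctan2(np.hypot(c[0],c[1]),c[2]);q=c[:2]/np.hypot(c[0],c[1])*th*p["K"][0,0];return q+p["K"][:2,2]
im=im.copy()
for X in([.4554,-.3489,.059],o["eef_pos"]):
    q=proj(X);print(q);cv2.circle(im,tuple(int(round(a)) for a in q),3,(0,0,255),1)
cv2.imwrite("pics/w1.png",im)
print(delta([.4554,-.3489,.089]))
```

```text
1.65 [ 0.45461489 -0.35031834  0.20115131] -4.1378955329715444e-05
[318.86969493 219.92855489]
[319.66526967 301.35523407]
[ 0.12396727 -0.10818432 11.21509554]
```

View pics/w1.png

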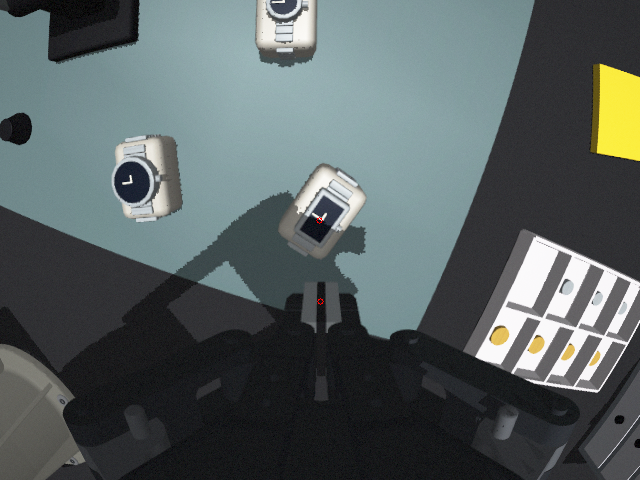

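The wrist view shows the rectangular dial centred at about (322,216), against a prediction of (319,220). That is a 2 to 3 mm difference, so I'll descend with a small correction and hold.

{"api": "arm_command", "payload": {"moves": [[0.2,0,1,0],[0.3,0,2.5,0],[0.3,0,4,0],[0.3,0,5.5,0],[0.3,0,7,0],[0.3,0,8.5,0],[0.3,0,9.8,0],[0.3,0,10.7,0],[0.3,0,11.2,0],[0.3,0,11.2,0],[0.3,0,11.2,0],[0.3,0,11.2,0]]}}

```text
time_s: 3.15
eef_pos: [0.4583, -0.3492, 0.0897]
eef_rot: [3.102, 0.494, 0.001]
contact_force: [-0.1, -0.6, -0.3]
finger_gap: 0.0001
```

{"api": "arm_command", "payload": {"moves": [[0,0,0,0],[0,0,0,0],[0,0,0,0],[0,0,0,0],[0,0,0,0],[0,0,0,0],[0,0,0,0],[0,0,0,0],[0,0,0,0],[0,0,0,0],[0,0,0,0],[0,0,0,0]]}}

```text
time_s: 4.65
eef_pos: [0.458, -0.349, 0.0893]
eef_rot: [3.103, 0.494, 0.0]
contact_force: [-0.6, 0.2, -0.2]
finger_gap: 0.0001
```

Run:
```python
from h import *
o=r.get_obs();print(o["time_s"],o["eef_pos"],o["eef_rot"])
a=r.grab_frame("scene")[190:390,60:360,::-1];cv2.imwrite("pics/s1.png",cv2.resize(a,(800,533),interpolation=cv2.INTER_CUBIC))
```

```text
4.65 [ 0.45803764 -0.34901876  0.08927795] [3.10250523e+00 4.93958098e-01 1.69276482e-05]
```

View pics/s1.png

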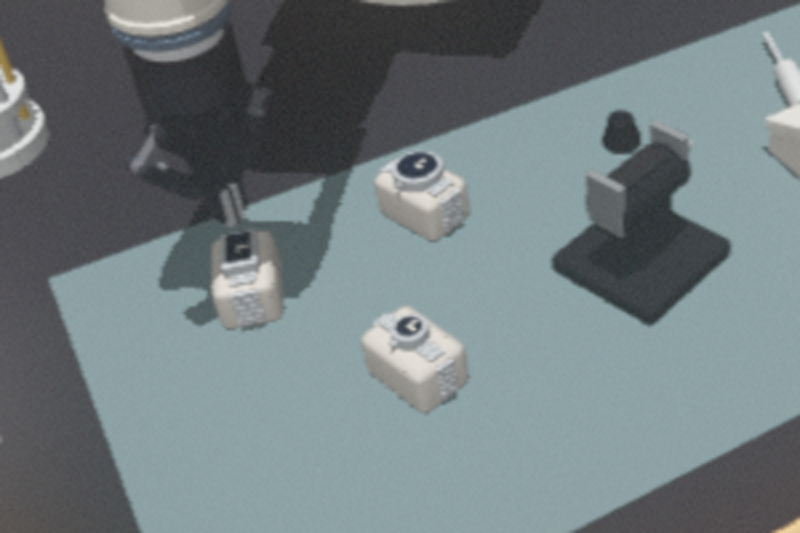

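The fingertips stand above the rectangular watch (239,225 in the crop) with a clear gap. I'll hold longer, then rise.

{"api": "arm_command", "payload": {"moves": [[0,0,0,0],[0,0,0,0],[0,0,0,0],[0,0,0,0],[0,0,0,0],[0,0,0,0],[0,0,0,0],[0,0,0,0],[0,0,0,0],[0,0,0,0],[0,0,0,0],[0,0,0,0]]}}

```text
time_s: 6.2
eef_pos: [0.458, -0.349, 0.0893]
eef_rot: [3.102, 0.494, 0.0]
contact_force: [0.7, 0.5, -0.0]
finger_gap: -0.0001
```

{"api": "arm_command", "payload": {"moves": [[0,0,-1,0],[0,0,-3,0],[0,0,-5,0],[0,0,-7,0],[0,0,-9,0],[0,0,-11,0],[0,0,-13,0],[0,0,-14.5,0],[0,0,-15.5,0],[0,0,-16,0],[0,0,-16,0],[0,0,-16,0]]}}

```text
time_s: 7.7
eef_pos: [0.4578, -0.3488, 0.2486]
eef_rot: [-3.102, -0.494, 0.001]
contact_force: [-0.2, -0.3, -0.1]
finger_gap: 0.0001
```

Run:
```python
from h import *
o=r.get_obs();print(o["time_s"],o["eef_pos"])
print(delta([.596,-.055,.25]))
```

```text
7.7 [ 0.45777138 -0.34877929  0.2486169 ]
[ 22.26413965 -23.63142998  -0.13013582]
```

{"api": "arm_command", "payload": {"moves": [[2.2,-2.4,-0.1,0],[4.4,-4.7,-0.1,0],[6.7,-7.1,-0.1,0],[8.9,-9.4,-0.1,0],[11.1,-11.8,-0.1,0],[13.3,-14.2,-0.1,0],[15.6,-16.5,-0.1,0],[17.8,-18.9,-0.1,0],[20,-21.3,-0.1,0],[22.3,-23.6,-0.1,0],[22.3,-23.6,-0.1,0],[22.3,-23.6,-0.1,0]]}}

```text
time_s: 9.2
eef_pos: [0.5963, -0.0557, 0.2497]
eef_rot: [3.102, 0.495, -0.002]
contact_force: [0.0, -0.3, -0.9]
finger_gap: -0.0001
```

```bash
cat >> h.py <<'E'
def wrist(fn,pts):
    p=r.camera_params("wrist");im=r.grab_frame("wrist")[:,:,::-1].copy()
    o=r.get_obs();print(o["time_s"],o["eef_pos"])
    for X in pts:
        c=p["R"]@np.array(X)+p["t"];h=np.hypot(c[0],c[1]);q=c[:2]/h*np.arctan2(h,c[2])*p["K"][0,0]+p["K"][:2,2]
        print(q);cv2.circle(im,tuple(int(round(a)) for a in q),3,(0,0,255),1)
    cv2.imwrite(fn,im)
E
python3 - <<'E'
from h import *
wrist("pics/w2.png",[[.596,-.055,.108],[.558,.17,.066]])
print(delta([.596,-.055,.138]))
E
```

```text
9.25 [ 0.59619338 -0.05601575  0.24986779]
[319.04992608 221.10950876]
[ 94.99162297 179.97880783]
[ 0.0240018  -0.10134155 11.18677178]
```

View pics/w2.png

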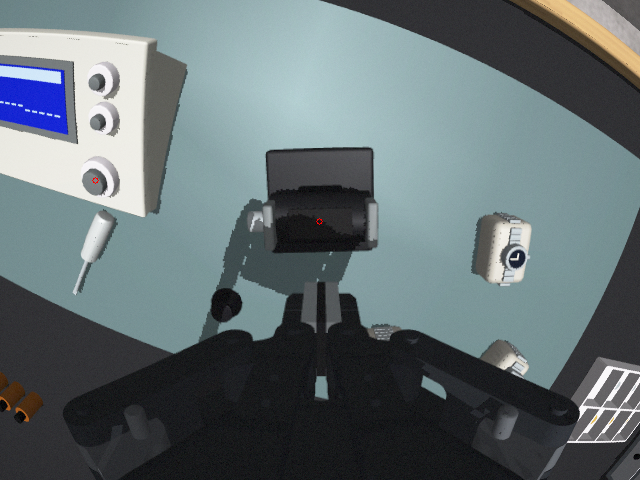

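The seat mark at (319,221) sits midway between the jaws (about 268 and 372). The start mark at (95,180) is on the large button. I'll descend over the seat.

{"api": "arm_command", "payload": {"moves": [[0,0,1,0],[0,0,2.5,0],[0,0,4,0],[0,0,5.5,0],[0,0,7,0],[0,0,8.5,0],[0,0,9.8,0],[0,0,10.7,0],[0,0,11.2,0],[0,0,11.2,0],[0,0,11.2,0],[0,0,11.2,0]]}}

```text
time_s: 10.75
eef_pos: [0.597, -0.0554, 0.1388]
eef_rot: [3.102, 0.494, 0.001]
contact_force: [0.1, 0.2, -0.7]
finger_gap: -0.0
```

{"api": "arm_command", "payload": {"moves": [[0,0,0,0],[0,0,0,0],[0,0,0,0],[0,0,0,0],[0,0,0,0],[0,0,0,0],[0,0,0,0],[0,0,0,0],[0,0,0,0],[0,0,0,0],[0,0,0,0],[0,0,0,0]]}}

```text
time_s: 12.25
eef_pos: [0.5967, -0.0554, 0.1383]
eef_rot: [3.102, 0.494, 0.0]
contact_force: [0.4, -0.1, -1.0]
finger_gap: 0.0001
```

{"api": "arm_command", "payload": {"moves": [[0,0,0,0],[0,0,0,0],[0,0,0,0],[0,0,0,0],[0,0,0,0],[0,0,0,0],[0,0,0,0],[0,0,0,0],[0,0,0,0],[0,0,0,0],[0,0,0,0],[0,0,0,0]]}}

```text
time_s: 13.75
eef_pos: [0.5967, -0.0554, 0.1383]
eef_rot: [-3.102, -0.494, -0.0]
contact_force: [-0.4, 0.2, -0.3]
finger_gap: 0.0002
```

Run:
```python
from h import *
a=r.grab_frame("scene")[140:340,160:460,::-1];cv2.imwrite("pics/s2.png",cv2.resize(a,(800,533),interpolation=cv2.INTER_CUBIC))
```

```text
(no output)
```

View pics/s2.png

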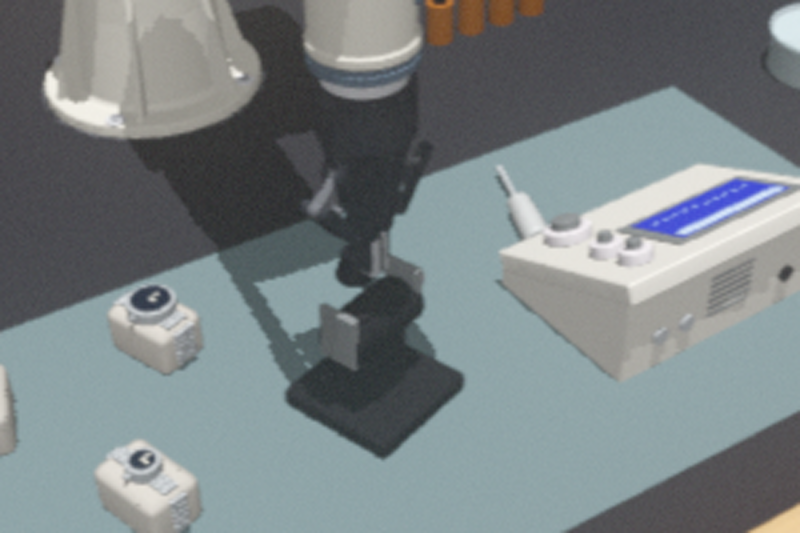

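{"api": "arm_command", "payload": {"moves": [[0,0,-1,0],[0,0,-2.5,0],[0,0,-4,0],[0,0,-5.5,0],[0,0,-7,0],[0,0,-8.5,0],[0,0,-9.8,0],[0,0,-10.7,0],[0,0,-11.2,0],[0,0,-11.2,0],[0,0,-11.2,0]]}}

```text
time_s: 15.18
eef_pos: [0.5964, -0.0554, 0.2498]
eef_rot: [-3.102, -0.494, 0.001]
contact_force: [-0.5, -0.1, 0.2]
finger_gap: 0.0001
```

Run:
```python
from h import *
print(r.get_obs()["time_s"],delta([.559,.171,.25]))
```

```text
15.175 [ 3.47215326e+00 -2.26819483e+01 -1.86843284e-02]
```

The fingertips (380,265) were over the middle of the seat with a gap, and I have risen again. Next I'll move to the start button.

{"api": "arm_command", "payload": {"moves": [[0.5,-3,0,0],[1,-6,0,0],[1.5,-9,0,0],[2,-12,0,0],[2.5,-15,0,0],[3,-18,0,0],[3.3,-20.5,0,0],[3.5,-22.7,0,0],[3.5,-22.7,0,0],[3.5,-22.7,0,0]]}}

```text
time_s: 16.42
eef_pos: [0.5594, 0.1707, 0.25]
eef_rot: [3.102, 0.494, -0.001]
contact_force: [0.3, 0.1, 0.4]
finger_gap: 0.0
```

Run:
```python
from h import *
wrist("pics/w3.png",[[.558,.170,.066]])
print(delta([.558,.17,.097]))
```

```text
16.475 [0.55953768 0.17055287 0.25004787]
[320.2691884  211.73057732]
[-1.56466386e-01  9.11319507e-04  1.53048592e+01]
```

View pics/w3.png

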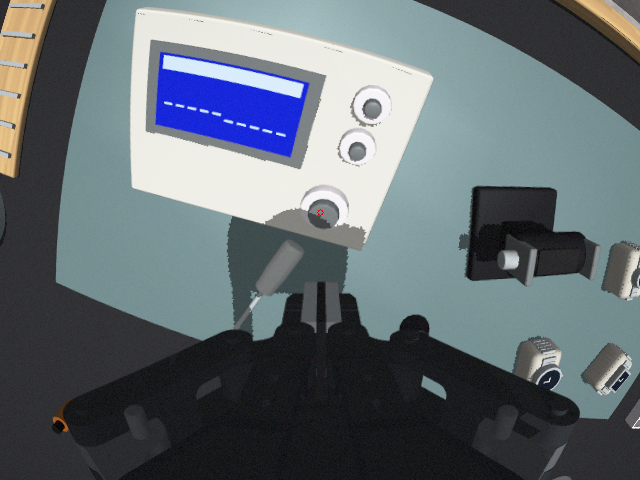

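The large button's centre is at about (322,213), against a prediction of (320,212), so they agree. I'll descend to about 3 cm above it.

{"api": "arm_command", "payload": {"moves": [[-0.1,0.1,1.5,0],[-0.2,0.1,3.5,0],[-0.2,0.1,5.5,0],[-0.2,0.1,7.5,0],[-0.2,0.1,9.5,0],[-0.2,0.1,11.5,0],[-0.2,0.1,13,0],[-0.2,0.1,14.2,0],[-0.2,0.1,14.9,0],[-0.2,0.1,15.2,0],[-0.2,0.1,15.2,0],[-0.2,0.1,15.2,0]]}}

```text
time_s: 17.98
eef_pos: [0.5582, 0.1698, 0.0988]
eef_rot: [-3.102, -0.494, -0.001]
contact_force: [-0.1, 0.1, 0.5]
finger_gap: -0.0002
```

{"api": "arm_command", "payload": {"moves": [[0,0,0,0],[0,0,0,0],[0,0,0,0],[0,0,0,0],[0,0,0,0],[0,0,0,0],[0,0,0,0],[0,0,0,0],[0,0,0,0],[0,0,0,0],[0,0,0,0],[0,0,0,0]]}}

```text
time_s: 19.48
eef_pos: [0.5579, 0.1697, 0.0983]
eef_rot: [-3.102, -0.494, -0.0]
contact_force: [0.4, -0.4, 1.2]
finger_gap: -0.0004
```

{"api": "arm_command", "payload": {"moves": [[0,0,0,0],[0,0,0,0],[0,0,0,0],[0,0,0,0],[0,0,0,0],[0,0,0,0],[0,0,0,0],[0,0,0,0],[0,0,0,0],[0,0,0,0],[0,0,0,0],[0,0,0,0]]}}

```text
time_s: 20.98
eef_pos: [0.5579, 0.1697, 0.0983]
eef_rot: [3.103, 0.494, 0.0]
contact_force: [0.7, -0.7, -0.5]
finger_gap: 0.0001
```

Run:
```python
from h import *
a=r.grab_frame("scene")[140:290,280:480,::-1];cv2.imwrite("pics/s3.png",cv2.resize(a,(800,600),interpolation=cv2.INTER_CUBIC))
```

```text
(no output)
```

View pics/s3.png

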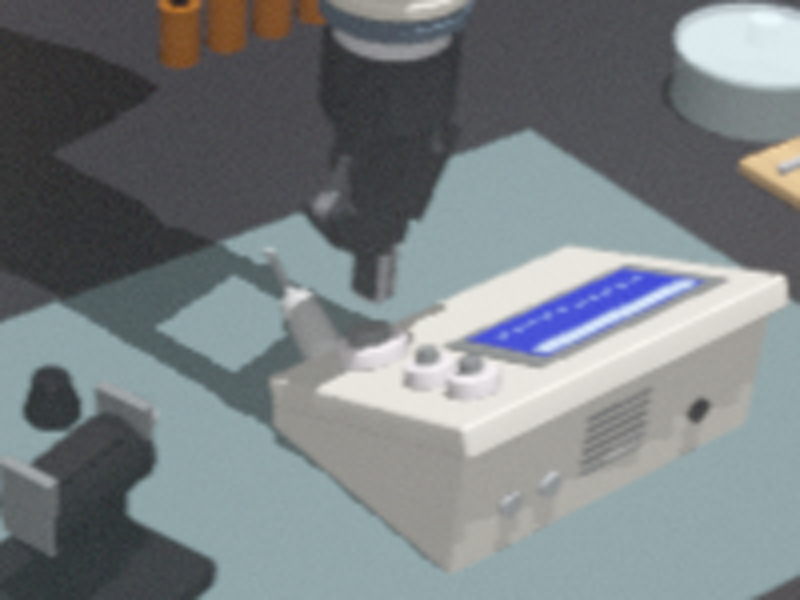

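The fingertips (375,292) are above the start button (372,335) with a clear gap and nothing is touched. I'm handing in.

```bash
python3 -c "
from station import r
print(r.sign_off(), r.get_obs()['time_s'])"
```

```text
the job is handed in; nothing more can be done
the job is handed in; nothing more can be done
```

With the gripper shut, I pointed straight down at the rectangular watch, then the middle of the stand's seat, then the large start button. Each hold lasted about 3 s, and the tips were about 3 cm above each thing. Between targets I travelled at 20 to 25 cm height. I handed in at about 21 s, still pointing at the start button with the TCP at (0.558, 0.170, 0.098).

**Checks:** a camera view during each hold showed the tips over the target with a visible gap. The force reading stayed at noise level, about 1 N, so I saw no sign of contact.

**Disagreements:** the scene and top cameras differed by 4 to 8 mm. In the wrist view, the first target was 2 to 3 mm off (I corrected for it), and the other two agreed to 1 to 2 mm. The height of the start button (0.065 to 0.068 m) came from triangulation only, so the 3 cm there is good to a few millimetres.

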